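Put the chip tray back under the key cutter and switch on

ROBOT

A 6-joint arm with a two-finger parallel gripper is mounted at the origin on the work surface. World frame = base frame: x ahead of the robot, y to its left, z up, the work surface at z = 0. Lengths are in mm, angles in rad, forces in N, time in s.
With the tool pointing down it reaches from about 350 to 950 mm from the base axis. Payload 17.4 kg.
Tool frame: the origin (TCP) lies midway between the tips of the shut fingers; the grasp point (between the pads) lies 19 mm behind it; z points along the fingers, y is the line along which they close (so a half turn about z gives the same grasp; the last joint's range is limited). The gripper opens to 93 mm and grips with 3 to 60 N. Pads are 15 mm wide; open, the fingers measure 128 mm over their backs; the gripper's body (75 mm by 188 mm) begins 65 mm behind the grasp point.
Start: joints at [-1.362, 0.116, 1.442, -0, 1.584, -0.038], TCP at [164.894, -654.555, 181.146] pointing down, gripper open.
Joint ranges: [-2.83, 2.83], [-0.83, 2.19], [0.07, 2.5], [-1.14, 4.28], [0.01, 3], [-2.97, 2.97]. Speed limits (rad/s): [1.89, 1.89, 2.22, 3.14, 3.14, 3.14].

INTERFACE

Orientations are given as [roll, pitch, yaw] about the fixed x, y, z axes, in that order (R = Rz(yaw) Ry(pitch) Rx(roll)).
In Python, from plant import telemetry, read_camera, ctrl gives the robot as it stands.
- The arm moves only by the tool apply_moves, never from a script. Its argument "series" is a list of rows, each an object of numbers: "x", "y", "z": the shift along the tool's x, y, z in mm; "ax", "ay", "az": the turn, a rotation vector about the tool's x, y, z in degrees; "claw": the closure, from 0 (fully open) to 1 (shut). In form: [{"x": .., "y": .., "z": .., "ax": .., "ay": .., "az": .., "claw": ..}, ...]. A call has exactly 8 rows; each row shifts and turns the commanded pose from where the row before left it, along the tool's axes as they then stand; what a row does not reach is not made up. A row lasts 1/10 s, in which the tool goes at most 50 mm and 8.59 degrees, less where a joint would pass 70% of its speed; a pose out of reach is approached as far as the arm can. A call is refused whole if a number of a shift passes 50 or a number of a turn 8.59, either way. A call with a gripper value outside its range is refused whole. The fingers move at their own pace and stop on an object; "force" is the grip in N (left out, the last holds). Time passes only in rows, so rows that do not move let the fingers close, or fill a call up. It gives the time, the measured TCP pose, the force, the opening and the grip force at its end, in the units of the state.
- telemetry.observe(): the state, without advancing time (a new reading comes with each control period).
- read_camera(name): name is "scene" or "top" or "wrist"; returns a dict with "color" (384x512x3 uint8, red, green, blue), "camera_matrix" (3x3 intrinsics, pixels), "k1" (the pictures are not rectified: a ray, as slopes to the right and down, at radius r is drawn at 1 + k1 r^2 times it, then the intrinsics apply), "origin" and "rotation" of the camera in the world; the wrist camera has in their place "mount" (4x4, takes a point from camera to tool coordinates, whose origin is the TCP and whose axes are the flange's). Camera axes: x right, y down, z forward; pixel columns grow to the right and rows downward; lengths in mm; the calibration is good to about 2 mm. A picture is of the moment at which its call begins: read the wrist's pose just before it. There is no depth.
- ctrl.hand_in(): hands the job in; it is judged then, once.
The state is a dict: "time": time; "q": joint angles; "joint_vel": joint speeds; "tau": joint torques, N m; "tool_pos": TCP position; "tool_rot": TCP orientation; "force": force on the tool from outside, world axes, zero at the start; "moment": the same for the moment, N m; "finger_gap": opening from 0.0 (shut) to 1.0 (fully open); "finger_force": force on a finger pad.
Only numpy, scipy, OpenCV 4.12 (cv2) and the standard library are available. Lean on these libraries where they do the work, as an engineer would, in place of code of your own. Each camera call takes 0.05 s, during which the arm holds its last target. There are 200 camera calls.

TASK

Get the key-cutting machine ready for work: slide the emptied chip tray along the bench into its bay under the machine, straight and fully home so that its front plate closes against the machine's front. Then switch the machine on at the red mains rocker by pressing down its raised, white-striped end so that it snaps over. Let go of everything, and leave the carton, the tape roll and the card box where they are.

Things in the scene. Friction and masses are not known exactly. Their poses are not given: they have to be found in the camera images.
- machine: Fixed grey key-cutting machine, 340 deep (x) x 300 wide (y). Origin: centre of underside, at bench level; its front face is the plane x = -170 and looks to its own -x. The front is 80 high; above lies a flat deck (z = 80) carrying the rocker and, behind x = -62, a low key vice (z to 122, y -125 to 45). Tall column and head begin at x = -33 (y +-110, z to 310; motors and lever to 400).
- bay_mouth (a point): Centre of the tray bay's opening at bench level on the machine's front face (machine frame -170, 0, 0). Axes as the machine's: +x points into the bay. The bay is a tunnel 103 wide, 50 high, 160 deep; its floor is the bench, its roof the deck. A yellow strip edges the opening's sides and top, and marks its width on the deck's front edge. Bare bench in front.
- tray: Loose light-grey open tray on the bench, 0.2 to 0.45 kg. Origin: centre of the pan's underside. Pan 120 long (x +-60), 96 wide, 40 high, walls 4, rear (+x) corners cut 16 at 45 degrees. Front plate (x -65 to -60, 130 wide, 46 high) stops on the machine's front: fully home, the tray's axes match the machine's and its origin is at machine frame (-110, 0, 0). Rear starts towards it.
- tray_grip (a point): Point to grip on the tray's red upright pull fin, which sticks out from the front plate along tray -x (x -65 to -140, 14 thick in y, z 2 to 42). The point is at tray frame (-105, 0, 28), on the fin's mid-plane, 14 below its top edge. Pinch the fin across its 14 mm from above. Axes as the tray's.
- mains_switch (a joint): Red mains rocker on the deck, paddle 66 long (machine y) x 36 wide x 12 thick; pivot at machine frame (-125, 100, 94), axis along machine x. Value in rad: 0 = off (start: white-striped +y end up), 0.4 = on (that end down). Over-centre: about 3.5 N at switch_on_end starts it; past 0.2 it snaps over and stays.
- switch_on_end (a point): Point on top of the rocker's white-striped end, 22 from the pivot towards machine +y: machine frame (-125, 120, 106) when off, about 9 lower when on. Press here straight down. A black frame round the paddle reaches z = 92.
- carton: Bystander: dark red carton with white labels, 110 x 70 x 50 high, loose. Origin: centre of its underside.
- tape_roll: Bystander: roll of cream masking tape lying flat, 104 diameter, 24 high, loose. Origin: centre of its underside.
- card_box: Bystander: clear plastic open box with cards, 110 x 80 x 40 high, loose. Origin: centre of its underside.
Things that resemble listed ones, but are neither listed nor needed, are in the scene too. There is more than one size of the tray; the one meant has the size given above.

How it is judged (in metres and radians):
On the way, in this order (a step that is already met when the one before it is completed fails the run):
1. the tray is fully home in its bay (x of tray in the frame of machine above -0.116 m and y of tray in the frame of machine between -0.007 and 0.007 m and height (world z) of tray below 0.008 m and angle between the x axis of tray and the x axis of machine, either way round below 0.1 rad), for 0.2 s.
2. the mains rocker is snapped over to on (value of joint mains_switch above 0.35 rad), for 0.2 s.
At the end, for the whole second after the job is handed in: The tray stands level on the bench in its bay, at rest, within 6 mm of fully home (front plate against the machine's front), within 7 mm of the bay's centre line and 0.1 rad of straight; the mains rocker is on (over 0.35 rad) (x of tray in the frame of machine above -0.116 m and y of tray in the frame of machine between -0.007 and 0.007 m and height (world z) of tray below 0.005 m and angle between tray's own z axis and vertical below 0.06 rad and angle between the x axis of tray and the x axis of machine, either way round below 0.1 rad and linear speed of tray below 0.01 m/s and value of joint mains_switch above 0.35 rad); the robot touches nothing.
It fails at once if the carton is moved more than 25 mm (distance of carton from where it was at the start of the episode above 0.025 m).
It fails at once if the tape roll is moved more than 25 mm (distance of tape_roll from where it was at the start of the episode above 0.025 m).
It fails at once if the card box is moved more than 25 mm (distance of card_box from where it was at the start of the episode above 0.025 m).
It also fails if it takes over 45 s, if anything falls off the work surface, if the arm or the gripper's body presses on something with over 40 N, if the wrist force passes 120 N, or if a joint passes its speed limit or range.

## Working session

There is one attempt and no reset: what is moved stays moved. The work goes in short steps, Python scripts to look and compute and a tool call to move; the robot and the scene stay as the last step left them, time stands still between calls to the robot, and variables do not carry over. Pictures are saved under pics/ and viewed, at most 10 in all, crops included, and the job is handed in when it is done.

Besides the shell and the picture viewer there is one more tool, called after "Call:" as a command line: name --argument value ..., lists and objects as JSON in quotes. apply_moves: Moves the arm, as the interface text tells. Its arguments: {"type":"object","properties":{"series":{"type":"array"},"force":{"type":"number"}},"required":["series"]}

```bash
mkdir -p pics; ls
cat > h.py <<'E'
import numpy as np, cv2, pickle
from plant import telemetry, read_camera, ctrl
def snap(name, tag):
    s=telemetry.observe(); c=read_camera(name); c['state']=s
    pickle.dump(c,open(f'pics/{tag}.pkl','wb'))
    cv2.imwrite(f'pics/{tag}.png',c['color'][:,:,::-1]); return c
E
python3 - <<'E'
from h import *
a=snap('scene','s0');b=snap('top','t0');w=snap('wrist','w0')
im=np.vstack([np.hstack([a['color'],b['color']])])[:,:,::-1]
for c in (a,b): print(c['camera_matrix'],c['k1'],c['origin'],c['rotation'])
print(w['camera_matrix'],w['k1'],w['mount'])
print(telemetry.observe())
for t,c in(('s0b',a),('t0b',b)): cv2.imwrite(f'pics/{t}.png',cv2.resize(c['color'][:,:,::-1],(800,600),interpolation=cv2.INTER_CUBIC))
E
```

```text
pics
[[432.25202904   0.         248.82249812]
 [  0.         432.25202904 194.65042492]
 [  0.           0.           1.        ]] -0.06868032425475527 [1149.33245339   41.6491096   960.74474554] [-2.47575589 -0.01131257  1.49369521]
[[359.48342291   0.         253.45953869]
 [  0.         359.48342291 191.08830652]
 [  0.           0.           1.        ]] -0.11530813551396496 [340.69744402  86.44673567 984.33042737] [-2.96173079  0.0134523  -1.59660767]
[[307.1415515    0.         257.81718069]
 [  0.         307.1415515  193.71650916]
 [  0.           0.           1.        ]] -0.06112848171771565 [[-2.04868658e-04 -9.68171101e-01 -2.50289187e-01  6.85006003e+01]
 [ 9.99999724e-01 -1.94443229e-05 -7.43312853e-04 -1.00972844e+00]
 [ 7.14787320e-04 -2.50289270e-01  9.68170837e-01 -2.03636234e+02]
 [ 0.00000000e+00  0.00000000e+00  0.00000000e+00  1.00000000e+00]]
{'time': 0.15, 'q': array([-1.36181301e+00,  1.16367926e-01,  1.44206881e+00,  1.12569851e-05,
        1.58395211e+00, -3.77650869e-02]), 'joint_vel': array([-2.28476286e-05, -2.00750130e-03, -1.27907863e-03, -1.43198439e-03,
       -5.93311144e-04,  1.05828581e-03]), 'tau': array([ 6.32769297e-04, -7.21761203e+01, -6.22949624e+01,  7.79015967e-02,
        2.25447648e-02, -5.09834172e-05]), 'tool_pos': array([ 164.85568403, -654.39806878,  180.60678389]), 'tool_rot': array([-3.14079745e+00, -4.13093119e-05,  2.46748530e-01]), 'force': array([ 0.26122499, -0.14063865, -0.11238444]), 'moment': array([0.0287885 , 0.00086835, 0.02663178]), 'finger_force': 0.0, 'finger_gap': 1.000312645630879}
```

View pics/t0b.png

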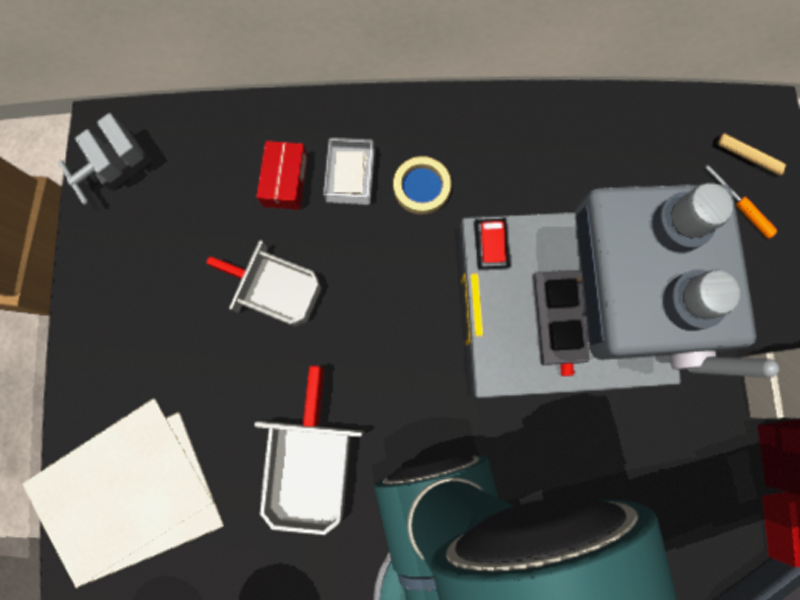

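View pics/s0b.png

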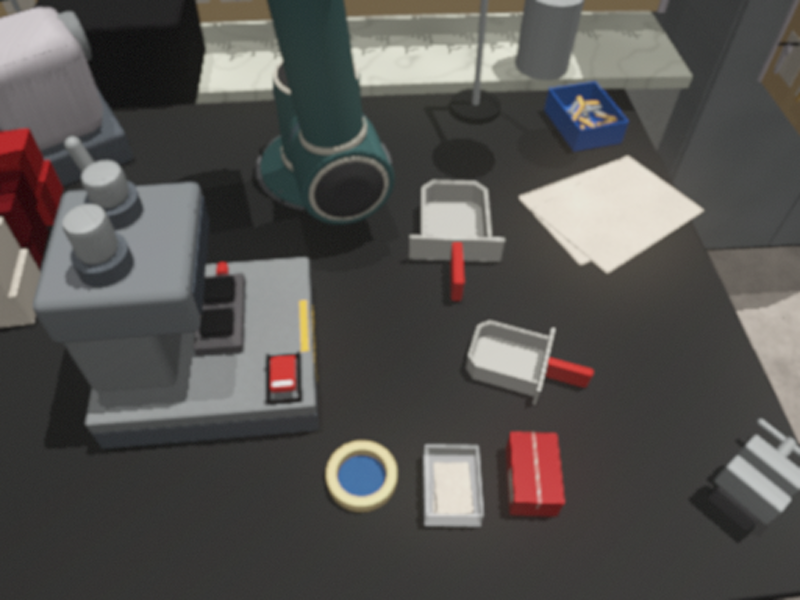

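The top view shows two candidate trays: A at about (280,285) and B at about (307,480). The machine front is at x≈468, with the yellow strip at (474,305) and the rocker at (492,243). Next I'll measure the sizes and crop in closer.

```bash
cat >> h.py <<'E'
def ray(c,uv):
    n=cv2.undistortPoints(np.array(uv,float).reshape(-1,1,2),c['camera_matrix'],np.array([c['k1'],0,0,0.]))[:,0]
    d=np.c_[n,np.ones(len(n))]
    if 'mount' in c:
        s=c['state'];from scipy.spatial.transform import Rotation as R
        Rt=R.from_euler('xyz',s['tool_rot']).as_matrix();M=np.array(c['mount'])
        return Rt@M[:3,3]+s['tool_pos'],d@(Rt@M[:3,:3]).T
    Rm=cv2.Rodrigues(np.array(c['rotation']))[0] if np.array(c['rotation']).size==3 else np.array(c['rotation'])
    return np.array(c['origin']),d@Rm.T
def at(c,uv,z):
    o,d=ray(c,uv); return o+d*((z-o[2])/d[:,2])[:,None]
def tri(c1,u1,c2,u2):
    o1,d1=ray(c1,u1);o2,d2=ray(c2,u2);out=[]
    for a,b in zip(d1,d2):
        s=np.linalg.lstsq(np.c_[a,-b],o2-o1,rcond=None)[0]
        p,q=o1+a*s[0],o2+b*s[1]; out.append(np.r_[(p+q)/2,np.linalg.norm(p-q)])
    return np.array(out)
def load(t): return pickle.load(open(f'pics/{t}.pkl','rb'))
f8=lambda u:(np.array(u,float)+.5)*.64-.5
E
python3 - <<'E'
from h import *
np.set_printoptions(precision=1,suppress=True)
t=load('t0');s=load('s0')
# A: plate ends top(far,near), fin tip, ; B likewise
T=f8([(262,243),(233,307),(208,262),(319,275),(298,323),(256,425),(361,434),(315,367)])
S=f8([(537,397),(553,333),(591,377),(470,368),(484,322),(411,238),(503,240),(459,297)])
print(tri(t,T,s,S))
print(at(t,T,46))
print('front corners deck',at(t,f8([(463,220),(475,396)]),80),at(s,f8([(316,405),(310,260)]),80))
print('rocker white',tri(t,f8([(491,226)]),s,f8([(283,383)])))
print('card,carton,tape',at(t,f8([(350,170),(282,172),(422,184)]),30))
def crop(c,x0,y0,w,h,k): return cv2.resize(c['color'][y0:y0+h,x0:x0+w,::-1],None,fx=k,fy=k,interpolation=cv2.INTER_CUBIC)
im=np.hstack([np.vstack([crop(t,125,148,90,65,4),crop(s,290,198,90,65,4)]),np.vstack([crop(t,285,130,100,65,4),crop(t,285,195,100,65,4)])])
print(im.shape);cv2.imwrite('pics/c1.png',im)
E
```

```text
[[710.7  60.5 594.9  78.1]
 [697.6  59.4 596.1 195.2]
 [702.1  60.9 537.6 132.3]
 [711.7  57.5 669.  107.7]
 [701.9  56.8 669.1 187.8]
 [614.2  78.9 735.4 302.3]
 [744.8  36.8 733.6 321.3]
 [692.7  52.  702.6 230.6]]
[[1220.   -69.5   46. ]
 [1144.1 -207.9   46. ]
 [1072.8 -103.7   46. ]
 [1422.5 -158.7   46. ]
 [1355.6 -276.1   46. ]
 [1227.8 -513.8   46. ]
 [1673.2 -685.    46. ]
 [1432.4 -409.5   46. ]]
front corners deck [[2126.1  -10.8   80. ]
 [2437.1 -754.9   80. ]] [[-1024.8   154.2    80. ]
 [-1325.    730.6    80. ]]
rocker white [[724.   69.1 813.9  10.3]]
card,carton,tape [[1533.5  114.1   30. ]
 [1284.1   91.6   30. ]
 [1906.9   98.    30. ]]
(520, 760, 3)
```

View pics/c1.png

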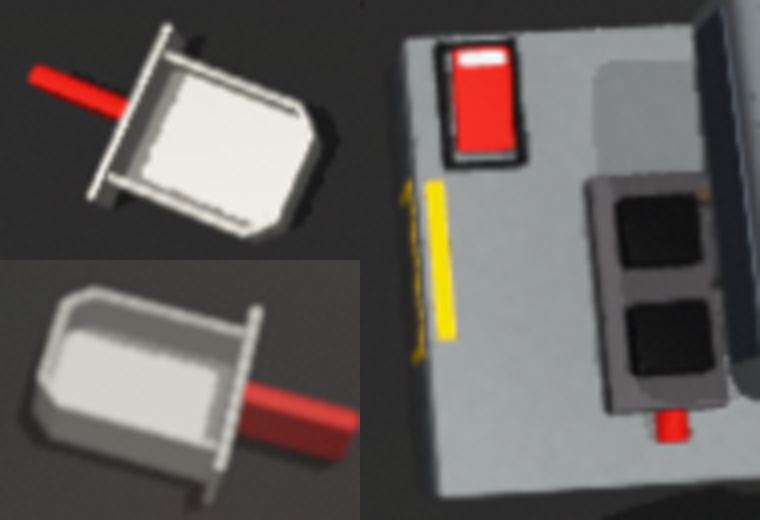

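```bash
python3 - <<'E'
s=open('h.py').read()
s=s.replace("cv2.Rodrigues(np.array(c['rotation']))[0]","__import__('scipy.spatial.transform',fromlist=['x']).Rotation.from_euler('xyz',c['rotation']).as_matrix()")
open('h.py','w').write(s)
E
python3 - <<'E'
from h import *
np.set_printoptions(precision=1,suppress=True)
t=load('t0');s=load('s0')
f4=lambda u,o:(np.array(u,float)+.5)/4-.5+np.array(o)
A=at(t,f4([(167,26),(93,197),(34,75),(125,108)],(125,148)),46)
print('A',A,np.linalg.norm(A[0]-A[1]))
R=at(t,f4([(300,103),(315,130),(275,225),(245,236)],(125,148)),40);print('A rear',R)
B=at(t,f8([(256,425),(361,434),(315,367)]),46);print('B',B,np.linalg.norm(B[0]-B[1]))
print('tri A plate', tri(t,f4([(167,26),(93,197)],(125,148)),s,f4([(217,208),(257,50)],(290,198))))
print('tri A fintip',tri(t,f4([(34,75)],(125,148)),s,f8([(592,374)])))
o=(285,130)
M=at(t,f4([(404,40),(437,495)],(195,130))-0*1,80) if 0 else at(t,f4([(404-360,40),(437-360,495)],o),80)
print('deck front',M,np.linalg.norm(M[0]-M[1]))
print('deck front tri',tri(t,f4([(44,40),(77,495)],o),s,f8([(316,405),(310,260)])))
print('yellow deck',at(t,f4([(434-360,182),(447-360,340)],o),80))
print('rocker white tri',tri(t,f4([(483-360,57)],o),s,f8([(283,383)])))
print('rocker ends',at(t,f4([(482-360,42),(488-360,157)],o),100))
print('card,carton,tape',at(t,f8([(350,170),(282,172),(422,184)]),30))
E
```

```text
A [[621.1 330.2  46. ]
 [503.8 378.3  46. ]
 [589.7 422.3  46. ]
 [564.4 357.9  46. ]] 126.74798395751746
A rear [[565.5 239.2  40. ]
 [546.5 229.   40. ]
 [482.6 255.9  40. ]
 [475.7 276.   40. ]]
B [[305.6 332.7  46. ]
 [288.1 158.4  46. ]
 [399.7 233.5  46. ]] 175.26878692677099
tri A plate [[621.  329.1  45.6   2.3]
 [504.  379.2  45.4   1.4]]
tri A fintip [[592.3 426.1  36.4   0.7]]
deck front [[639.9 -20.1  80. ]
 [344.4 -27.   80. ]] 295.5902333361159
deck front tri [[640.8 -19.3  77.5   2.2]
 [344.5 -27.1  71.4   2. ]]
yellow deck [[543.6 -34.8  80. ]
 [441.1 -37.9  80. ]]
rocker white tri [[618.  -65.4 108.    2.4]]
rocker ends [[630.7 -68.  100. ]
 [554.4 -67.2 100. ]]
card,carton,tape [[754.8 172.8  30. ]
 [755.9 297.5  30. ]
 [723.5  43.1  30. ]]
```

Tray A has a 127 mm plate, against 130 mm in the text, so it is the one meant. B measures 175 mm and is the larger decoy. The heights triangulate to 46 for the plate top, 36–42 for the fin and 108 for the white end, all of which agree with the text. I'll raise the tool clear of the machine and cross over it.

Call:
apply_moves --series '[{"z":-50},{"z":-50},{"z":-50},{"z":-50},{"z":-50},{"z":-50},{"z":-50},{"z":0}]'

```text
invalid input at $.series[0]: expected keys x, y, z, ax, ay, az, claw
```

Call:
apply_moves --series '[{"x":27,"y":-38},{"x":27,"y":-38},{"x":27,"y":-38},{"x":27,"y":-38},{"x":27,"y":-38},{"x":27,"y":-38},{"x":27,"y":-38},{"x":27,"y":-38}]'

```text
invalid input at $.series[0]: expected keys x, y, z, ax, ay, az, claw
```

Call:
apply_moves --series '[{"x":0,"y":0,"z":-50,"ax":0,"ay":0,"az":0,"claw":0},{"x":0,"y":0,"z":-50,"ax":0,"ay":0,"az":0,"claw":0},{"x":0,"y":0,"z":-50,"ax":0,"ay":0,"az":0,"claw":0},{"x":0,"y":0,"z":-50,"ax":0,"ay":0,"az":0,"claw":0},{"x":0,"y":0,"z":-50,"ax":0,"ay":0,"az":0,"claw":0},{"x":0,"y":0,"z":-50,"ax":0,"ay":0,"az":0,"claw":0},{"x":0,"y":0,"z":-50,"ax":0,"ay":0,"az":0,"claw":0},{"x":0,"y":0,"z":0,"ax":0,"ay":0,"az":0,"claw":0}]'

```text
time: 0.95
tool_pos: [164.8, -654.0, 538.6]
tool_rot: [3.131, 0.0, 0.247]
force: [-0.1, 1.3, 0.3]
finger_gap: 1.003
finger_force: 0.0
```

Call:
apply_moves --series '[{"x":27,"y":-38,"z":0,"ax":0,"ay":0,"az":0,"claw":0},{"x":27,"y":-38,"z":0,"ax":0,"ay":0,"az":0,"claw":0},{"x":27,"y":-38,"z":0,"ax":0,"ay":0,"az":0,"claw":0},{"x":27,"y":-38,"z":0,"ax":0,"ay":0,"az":0,"claw":0},{"x":27,"y":-38,"z":0,"ax":0,"ay":0,"az":0,"claw":0},{"x":27,"y":-38,"z":0,"ax":0,"ay":0,"az":0,"claw":0},{"x":27,"y":-38,"z":0,"ax":0,"ay":0,"az":0,"claw":0},{"x":27,"y":-38,"z":0,"ax":0,"ay":0,"az":0,"claw":0}]'

```text
time: 1.75
tool_pos: [300.2, -305.2, 530.2]
tool_rot: [-3.141, 0.0, 0.246]
force: [0.9, -1.0, -0.0]
finger_gap: 0.998
finger_force: 0.0
```

Call:
apply_moves --series '[{"x":27,"y":-38,"z":0,"ax":0,"ay":0,"az":0,"claw":0},{"x":27,"y":-38,"z":0,"ax":0,"ay":0,"az":0,"claw":0},{"x":27,"y":-38,"z":0,"ax":0,"ay":0,"az":0,"claw":0},{"x":27,"y":-38,"z":0,"ax":0,"ay":0,"az":0,"claw":0},{"x":27,"y":-38,"z":0,"ax":0,"ay":0,"az":0,"claw":0},{"x":27,"y":-38,"z":0,"ax":0,"ay":0,"az":0,"claw":0},{"x":27,"y":-38,"z":0,"ax":0,"ay":0,"az":0,"claw":0},{"x":27,"y":-38,"z":0,"ax":0,"ay":0,"az":0,"claw":0}]'

```text
time: 2.55
tool_pos: [435.4, 42.6, 530.4]
tool_rot: [3.142, -0.0, 0.247]
force: [0.2, -1.3, 0.3]
finger_gap: 1.005
finger_force: 0.0
```

Call:
apply_moves --series '[{"x":27,"y":-38,"z":0,"ax":0,"ay":0,"az":0,"claw":0},{"x":27,"y":-38,"z":0,"ax":0,"ay":0,"az":0,"claw":0},{"x":27,"y":-38,"z":0,"ax":0,"ay":0,"az":0,"claw":0},{"x":27,"y":-38,"z":0,"ax":0,"ay":0,"az":0,"claw":0},{"x":27,"y":-38,"z":0,"ax":0,"ay":0,"az":0,"claw":0},{"x":27,"y":-38,"z":0,"ax":0,"ay":0,"az":0,"claw":0},{"x":27,"y":-38,"z":0,"ax":0,"ay":0,"az":0,"claw":0},{"x":0,"y":0,"z":0,"ax":0,"ay":0,"az":0,"claw":0}]'

```text
time: 3.35
tool_pos: [555.6, 349.4, 525.4]
tool_rot: [3.14, 0.007, 0.25]
force: [0.2, -0.4, -0.8]
finger_gap: 0.998
finger_force: 0.0
```

Call:
apply_moves --series '[{"x":0,"y":0,"z":30,"ax":0,"ay":0,"az":-6.75,"claw":0},{"x":0,"y":0,"z":30,"ax":0,"ay":0,"az":-6.75,"claw":0},{"x":0,"y":0,"z":30,"ax":0,"ay":0,"az":-6.75,"claw":0},{"x":0,"y":0,"z":30,"ax":0,"ay":0,"az":-6.75,"claw":0},{"x":0,"y":0,"z":30,"ax":0,"ay":0,"az":-6.75,"claw":0},{"x":0,"y":0,"z":30,"ax":0,"ay":0,"az":-6.75,"claw":0},{"x":0,"y":0,"z":30,"ax":0,"ay":0,"az":-6.75,"claw":0},{"x":0,"y":0,"z":30,"ax":0,"ay":0,"az":-6.75,"claw":0}]'

```text
time: 4.15
tool_pos: [553.2, 344.1, 289.2]
tool_rot: [-3.142, 0.0, 1.194]
force: [0.4, 0.5, -0.5]
finger_gap: 0.995
finger_force: 0.0
```

Call:
apply_moves --series '[{"x":25,"y":2,"z":40,"ax":0,"ay":0,"az":0,"claw":0},{"x":25,"y":2,"z":40,"ax":0,"ay":0,"az":0,"claw":0},{"x":0,"y":0,"z":40,"ax":0,"ay":0,"az":0,"claw":0},{"x":0,"y":0,"z":0,"ax":0,"ay":0,"az":0,"claw":0},{"x":0,"y":0,"z":0,"ax":0,"ay":0,"az":0,"claw":0},{"x":0,"y":0,"z":0,"ax":0,"ay":0,"az":0,"claw":0},{"x":0,"y":0,"z":0,"ax":0,"ay":0,"az":0,"claw":0},{"x":0,"y":0,"z":0,"ax":0,"ay":0,"az":0,"claw":0}]'

```text
time: 4.95
tool_pos: [576.3, 389.6, 172.6]
tool_rot: [3.14, -0.002, 1.189]
force: [-0.1, -0.0, -0.8]
finger_gap: 1.0
finger_force: 0.0
```

Run:
```python
from h import *
w=snap('wrist','w1');print(w['state']['tool_pos'],w['state']['tool_rot'])
cv2.imwrite('pics/w1b.png',cv2.resize(w['color'][:,:,::-1],(800,600),interpolation=cv2.INTER_CUBIC))
```

```text
[576.32191554 389.61947633 172.6093321 ] [ 3.14016507e+00 -1.93140319e-03  1.18908224e+00]
```

View pics/w1b.png

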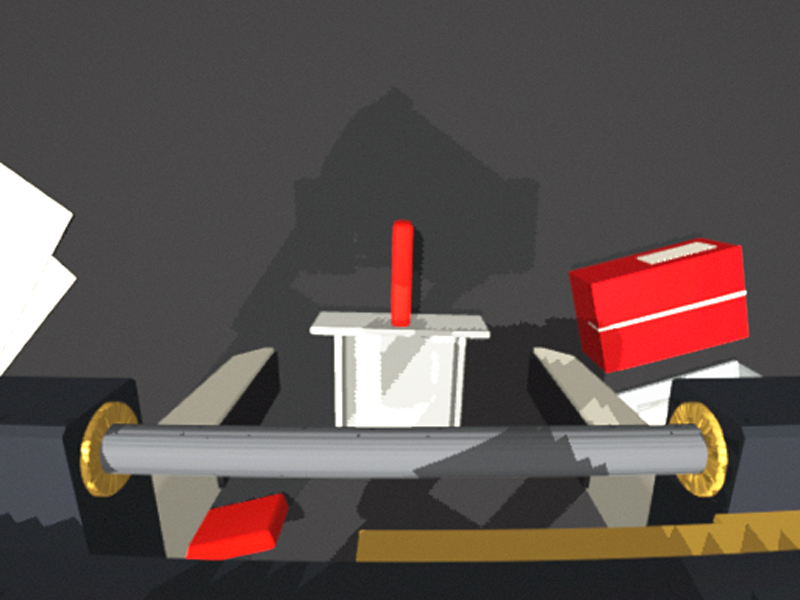

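The wrist view shows the fin from its tip (403,221) to the plate at (401,320), nearly aligned with the tool. The plate's front edge runs from (316,314) to (488,317).

Run:
```python
from h import *
np.set_printoptions(precision=3,suppress=True)
w=load('w1');t=load('t0');s=load('s0')
f4=lambda u,o:(np.array(u,float)+.5)/4-.5+np.array(o)
F=at(w,f8([(403,222),(400.5,318)]),42);P=at(w,f8([(311,330),(490,335)]),46)
print(F,P)
d=F[1]-F[0];print('fin yaw+180',np.arctan2(-d[1],-d[0]),np.linalg.norm(d))
d=P[1]-P[0];print('plate',np.arctan2(d[1],d[0])+np.pi/2,np.linalg.norm(d),P.mean(0))
print(tri(w,f8([(403,222)]),t,f4([(34,75)],(125,148))),tri(w,f8([(403,222)]),s,f8([(592,374)])))
u=-d; g=F[0]+ (F[1]-F[0])/np.linalg.norm(F[1]-F[0])*35; print('grip',g)
y=w['state']['tool_rot'][2];e=(g-w['state']['tool_pos'])[:2]
print('tool shift',np.cos(y)*e[0]+np.sin(y)*e[1],np.sin(y)*e[0]-np.cos(y)*e[1])
```

```text
[[590.691 428.385  42.   ]
 [563.3   365.062  42.   ]] [[500.352 381.864  46.   ]
 [619.128 330.019  46.   ]]
fin yaw+180 1.1625368613097147 68.99296469780926
plate 1.1592366352905585 129.59797673286695 [559.74  355.942  46.   ]
[[591.567 427.064  34.62    2.659]] [[590.412 427.692  33.35    0.055]]
grip [576.796 396.262  42.   ]
tool shift 6.340533846883348 -2.034703353642468
```

Call:
apply_moves --series '[{"x":5,"y":-2,"z":0,"ax":0,"ay":0,"az":1.6,"claw":0},{"x":0,"y":0,"z":30,"ax":0,"ay":0,"az":0,"claw":0},{"x":0,"y":0,"z":30,"ax":0,"ay":0,"az":0,"claw":0},{"x":0,"y":0,"z":30,"ax":0,"ay":0,"az":0,"claw":0},{"x":0,"y":0,"z":30,"ax":0,"ay":0,"az":0,"claw":0},{"x":0,"y":0,"z":20,"ax":0,"ay":0,"az":0,"claw":0},{"x":0,"y":0,"z":15,"ax":0,"ay":0,"az":0,"claw":0},{"x":0,"y":0,"z":6,"ax":0,"ay":0,"az":0,"claw":0}]'

```text
time: 5.8
tool_pos: [575.6, 394.7, 8.6]
tool_rot: [-3.141, 0.001, 1.161]
force: [0.2, 0.3, 0.1]
finger_gap: 1.0
finger_force: 0.0
```

Call:
apply_moves --series '[{"x":0,"y":0,"z":0,"ax":0,"ay":0,"az":0,"claw":0.5},{"x":0,"y":0,"z":0,"ax":0,"ay":0,"az":0,"claw":0.7},{"x":0,"y":0,"z":0,"ax":0,"ay":0,"az":0,"claw":1},{"x":0,"y":0,"z":0,"ax":0,"ay":0,"az":0,"claw":1},{"x":0,"y":0,"z":0,"ax":0,"ay":0,"az":0,"claw":1},{"x":0,"y":0,"z":0,"ax":0,"ay":0,"az":0,"claw":1},{"x":0,"y":0,"z":0,"ax":0,"ay":0,"az":0,"claw":1},{"x":0,"y":0,"z":0,"ax":0,"ay":0,"az":0,"claw":1}]' --force 20

```text
time: 6.6
tool_pos: [575.9, 394.9, 9.7]
tool_rot: [3.142, -0.0, 1.161]
force: [-0.1, 0.1, -0.6]
finger_gap: 0.359
finger_force: 0.0
```

Call:
apply_moves --series '[{"x":0,"y":0,"z":0,"ax":0,"ay":0,"az":0,"claw":1},{"x":0,"y":0,"z":0,"ax":0,"ay":0,"az":0,"claw":1},{"x":0,"y":0,"z":0,"ax":0,"ay":0,"az":0,"claw":1},{"x":0,"y":0,"z":0,"ax":0,"ay":0,"az":0,"claw":1},{"x":0,"y":0,"z":0,"ax":0,"ay":0,"az":0,"claw":1},{"x":0,"y":0,"z":0,"ax":0,"ay":0,"az":0,"claw":1},{"x":0,"y":0,"z":0,"ax":0,"ay":0,"az":0,"claw":1},{"x":0,"y":0,"z":0,"ax":0,"ay":0,"az":0,"claw":1}]'

```text
time: 7.4
tool_pos: [575.9, 395.0, 9.7]
tool_rot: [3.142, -0.0, 1.161]
force: [1.0, 0.1, 0.6]
finger_gap: 0.001
finger_force: 0.0
```

The fingers shut fully, so the grip missed. I'll look.

Run:
```python
from h import *
w=snap('wrist','w2');s=snap('scene','s2');t=snap('top','t2')
im=np.hstack([w['color'][130:380,100:400],cv2.resize(s['color'][170:295,250:400],None,fx=2,fy=2)])[:,:,::-1]
im2=cv2.resize(t['color'][120:230,100:230],None,fx=2.5,fy=2.5)[:,:,::-1]
o=np.zeros((530,600,3),np.uint8);o[:250]=im;o[255:255+im2.shape[0],:im2.shape[1]]=im2
cv2.imwrite('pics/c2.png',o)
```

```text
(no output)
```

View pics/c2.png

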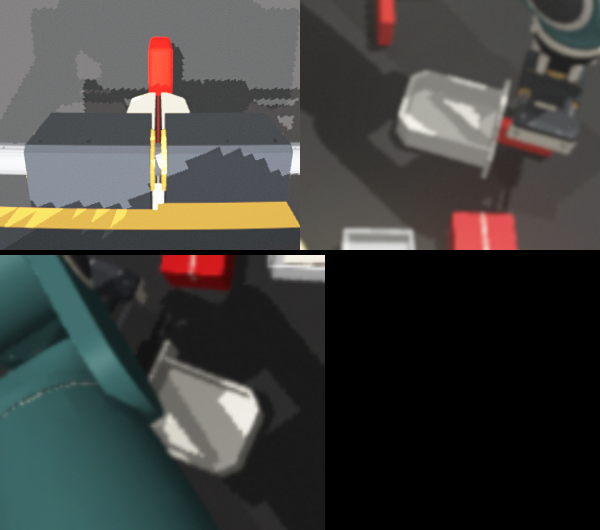

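Run:
```python
from h import *
w=load('w2');M=np.array(w['mount']);print(telemetry.observe()['finger_gap'],telemetry.observe()['finger_force'])
P=np.array([[0,y,z] for z in (0,-19,-40) for y in (-24.,-17,-7,0,7,17,24)]);C=(P-M[:3,3])@M[:3,:3]
uv=cv2.projectPoints(C,np.zeros(3),np.zeros(3),w['camera_matrix'],np.array([w['k1'],0,0,0]))[0][:,0];print(uv.round(0).tolist())
cv2.imwrite('pics/c3.png',cv2.resize(w['color'][155:275,180:340,::-1],None,fx=5,fy=5,interpolation=cv2.INTER_CUBIC))
```

```text
0.00831187289833259 0.0
[[225.0, 217.0], [235.0, 217.0], [250.0, 217.0], [260.0, 217.0], [270.0, 217.0], [284.0, 217.0], [294.0, 217.0], [222.0, 227.0], [233.0, 227.0], [249.0, 227.0], [260.0, 227.0], [271.0, 227.0], [286.0, 227.0], [297.0, 227.0], [218.0, 240.0], [230.0, 240.0], [248.0, 240.0], [260.0, 240.0], [272.0, 240.0], [290.0, 240.0], [302.0, 240.0]]
```

View pics/c3.png

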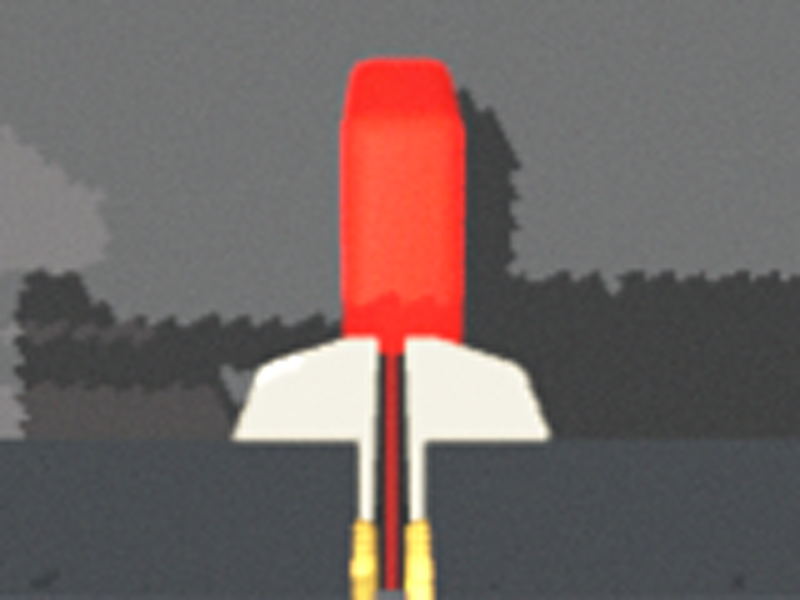

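The crop shows the finger tips at row ≈222, which puts them about 35 mm above where the stated TCP should be. They shut just above the fin's top, and red shows through the slit between them. I'll open, go lower in small steps while watching the force, and look again.

Call:
apply_moves --series '[{"x":0,"y":0,"z":0,"ax":0,"ay":0,"az":0,"claw":0.5},{"x":0,"y":0,"z":0,"ax":0,"ay":0,"az":0,"claw":0.5},{"x":0,"y":0,"z":0,"ax":0,"ay":0,"az":0,"claw":0.5},{"x":0,"y":0,"z":0,"ax":0,"ay":0,"az":0,"claw":0.5},{"x":0,"y":0,"z":0,"ax":0,"ay":0,"az":0,"claw":0.5},{"x":0,"y":0,"z":0,"ax":0,"ay":0,"az":0,"claw":0.5},{"x":0,"y":0,"z":0,"ax":0,"ay":0,"az":0,"claw":0.5},{"x":0,"y":0,"z":0,"ax":0,"ay":0,"az":0,"claw":0.5}]'

```text
time: 8.35
tool_pos: [575.9, 394.9, 9.7]
tool_rot: [3.142, -0.0, 1.161]
force: [0.0, -0.1, -0.5]
finger_gap: 0.501
finger_force: 0.0
```

Run:
```python
from h import *
w=snap('wrist','w3');s=snap('scene','s3');print(w['state']['finger_gap'],w['state']['tool_pos'],w['state']['force'])
a=cv2.resize(w['color'][155:275,160:360,::-1],(800,480)[:2],interpolation=cv2.INTER_CUBIC)
a=cv2.resize(w['color'][150:270,177:337,::-1],(400,300),interpolation=cv2.INTER_CUBIC)
b=cv2.resize(s['color'][180:255,310:410,::-1],(400,300),interpolation=cv2.INTER_CUBIC)
cv2.imwrite('pics/c4.png',np.hstack([a,b]))
```

```text
0.5010318012852211 [575.90500424 394.94580767   9.70385523] [ 0.0143185  -0.08250591 -0.4528487 ]
```

View pics/c4.png

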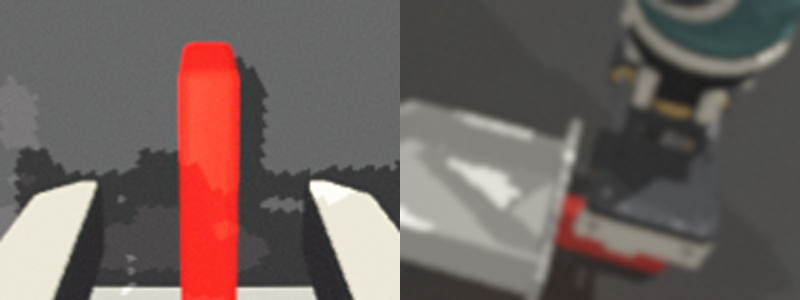

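The wrist view confirms it. The tips (97,182) and (310,182) sit either side of an uncovered fin at about fin-top height, so I need to go about 34 mm lower.

Call:
apply_moves --series '[{"x":0,"y":0,"z":5,"ax":0,"ay":0,"az":0,"claw":0.5},{"x":0,"y":0,"z":5,"ax":0,"ay":0,"az":0,"claw":0.5},{"x":0,"y":0,"z":5,"ax":0,"ay":0,"az":0,"claw":0.5},{"x":0,"y":0,"z":5,"ax":0,"ay":0,"az":0,"claw":0.5},{"x":0,"y":0,"z":4,"ax":0,"ay":0,"az":0,"claw":0.5},{"x":0,"y":0,"z":3,"ax":0,"ay":0,"az":0,"claw":0.5},{"x":0,"y":0,"z":0,"ax":0,"ay":0,"az":0,"claw":0.5},{"x":0,"y":0,"z":0,"ax":0,"ay":0,"az":0,"claw":0.5}]'

```text
time: 9.25
tool_pos: [576.0, 395.0, -17.2]
tool_rot: [3.142, -0.0, 1.161]
force: [0.6, -1.0, 0.7]
finger_gap: 0.504
finger_force: 0.0
```

Call:
apply_moves --series '[{"x":0,"y":0,"z":3,"ax":0,"ay":0,"az":0,"claw":0.5},{"x":0,"y":0,"z":3,"ax":0,"ay":0,"az":0,"claw":0.5},{"x":0,"y":0,"z":0,"ax":0,"ay":0,"az":0,"claw":1},{"x":0,"y":0,"z":0,"ax":0,"ay":0,"az":0,"claw":1},{"x":0,"y":0,"z":0,"ax":0,"ay":0,"az":0,"claw":1},{"x":0,"y":0,"z":0,"ax":0,"ay":0,"az":0,"claw":1},{"x":0,"y":0,"z":0,"ax":0,"ay":0,"az":0,"claw":1},{"x":0,"y":0,"z":0,"ax":0,"ay":0,"az":0,"claw":1}]' --force 20

```text
time: 10.05
tool_pos: [576.0, 395.0, -23.2]
tool_rot: [3.142, -0.0, 1.161]
force: [-1.0, 0.2, 1.4]
finger_gap: 0.145
finger_force: 20.0
```

The fin is gripped: gap 13.5 mm at 20 N. Next I'll turn the tray straight, then slide it to a spot in front of the mouth.

Call:
apply_moves --series '[{"x":0,"y":0,"z":0,"ax":0,"ay":0,"az":-3,"claw":1},{"x":0,"y":0,"z":0,"ax":0,"ay":0,"az":-4,"claw":1},{"x":0,"y":0,"z":0,"ax":0,"ay":0,"az":-4,"claw":1},{"x":0,"y":0,"z":0,"ax":0,"ay":0,"az":-4,"claw":1},{"x":0,"y":0,"z":0,"ax":0,"ay":0,"az":-4,"claw":1},{"x":0,"y":0,"z":0,"ax":0,"ay":0,"az":-4,"claw":1},{"x":0,"y":0,"z":0,"ax":0,"ay":0,"az":-1.9,"claw":1},{"x":0,"y":0,"z":0,"ax":0,"ay":0,"az":0,"claw":1}]' --force 35

```text
time: 10.85
tool_pos: [575.9, 395.0, -23.2]
tool_rot: [3.142, -0.0, 1.597]
force: [-0.3, -0.1, 1.1]
finger_gap: 0.153
finger_force: 35.0
```

Call:
apply_moves --series '[{"x":-14.5,"y":-5.9,"z":0,"ax":0,"ay":0,"az":0,"claw":1},{"x":-14.5,"y":-5.9,"z":0,"ax":0,"ay":0,"az":0,"claw":1},{"x":-14.5,"y":-5.9,"z":0,"ax":0,"ay":0,"az":0,"claw":1},{"x":-14.5,"y":-5.9,"z":0,"ax":0,"ay":0,"az":0,"claw":1},{"x":-14.5,"y":-5.9,"z":0,"ax":0,"ay":0,"az":0,"claw":1},{"x":-14.5,"y":-5.9,"z":0,"ax":0,"ay":0,"az":0,"claw":1},{"x":-14.5,"y":-5.9,"z":0,"ax":0,"ay":0,"az":0,"claw":1},{"x":-14.5,"y":-5.9,"z":0,"ax":0,"ay":0,"az":0,"claw":1}]'

```text
time: 11.65
tool_pos: [531.2, 276.6, -23.2]
tool_rot: [3.141, -0.0, 1.596]
force: [0.2, 2.8, 2.0]
finger_gap: 0.147
finger_force: 35.0
```

Call:
apply_moves --series '[{"x":-14.5,"y":-5.9,"z":0,"ax":0,"ay":0,"az":0,"claw":1},{"x":-14.5,"y":-5.9,"z":0,"ax":0,"ay":0,"az":0,"claw":1},{"x":-14.5,"y":-5.9,"z":0,"ax":0,"ay":0,"az":0,"claw":1},{"x":-14.5,"y":-5.9,"z":0,"ax":0,"ay":0,"az":0,"claw":1},{"x":-14.5,"y":-5.9,"z":0,"ax":0,"ay":0,"az":0,"claw":1},{"x":-14.5,"y":-5.9,"z":0,"ax":0,"ay":0,"az":0,"claw":1},{"x":-14.5,"y":-5.9,"z":0,"ax":0,"ay":0,"az":0,"claw":1},{"x":-14.5,"y":-5.9,"z":0,"ax":0,"ay":0,"az":0,"claw":1}]'

```text
time: 12.45
tool_pos: [486.9, 159.5, -23.3]
tool_rot: [3.141, -0.0, 1.596]
force: [0.9, 2.9, 3.6]
finger_gap: 0.14
finger_force: 35.0
```

Run:
```python
from h import *
t=snap('top','t5');s=snap('scene','s5');print(s['state']['tool_pos'],s['state']['tool_rot'],s['state']['force'],s['state']['finger_gap'])
a=cv2.resize(t['color'][130:270,180:320,::-1],(400,400),interpolation=cv2.INTER_CUBIC)
b=cv2.resize(s['color'][130:270,180:320,::-1],(400,400),interpolation=cv2.INTER_CUBIC)
cv2.imwrite('pics/c5.png',np.hstack([a,b]))
```

```text
[486.31777361 157.96778881 -23.357389  ] [-3.14129742e+00  7.73555960e-04  1.59562053e+00] [ 1.25260983 -3.09088627  3.40086635] 0.151663098295229
```

View pics/c5.png

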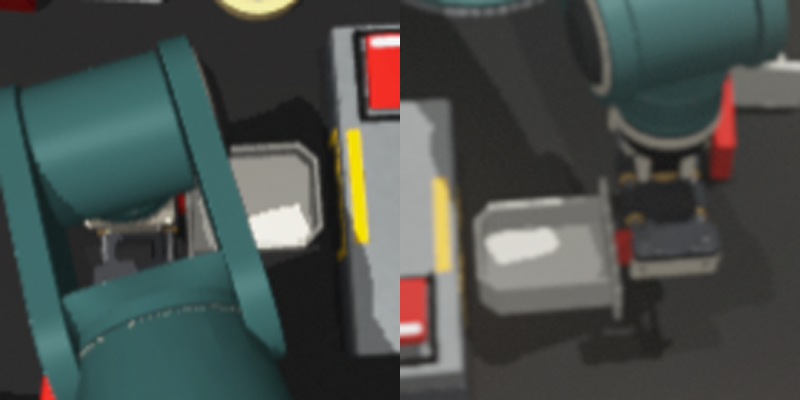

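Both views show the tray straight in front of the bay. In the left crop its rear edge runs from (322,165) to (322,232), and the yellow deck strip from (352,130) to (362,243). I'll check the centre line numerically.

Run:
```python
from h import *
np.set_printoptions(precision=1,suppress=True)
t=load('t5');s=load('s5');k=140/400
f=lambda u,dx:(np.array(u,float)-[dx,0]+.5)*k-.5+np.array([180,130])
T=at(t,f([(302,145),(322,165),(322,232),(303,249)],0),40);print('top rear',T,T.mean(0),'yellow',at(t,f([(352,130),(362,243)],0),80))
# side edges of pan top: upper side line, lower side line
print('side',at(t,f([(232,147),(302,145)],0),40))
S=at(s,f([(492,202),(475,220),(478,295),(490,311)],400),40);print('scene rear',S,S.mean(0))
print('scene yellow',at(s,f([(440,178),(443,271)],400),80))
```

```text
top rear [[539.3   8.3  40. ]
 [519.7  -9.6  40. ]
 [456.6  -6.8  40. ]
 [441.3  11.4  40. ]] [489.3   0.8  40. ] yellow [[543.5 -34.1  80. ]
 [440.9 -37.9  80. ]]
side [[539.3  74.1  40. ]
 [539.3   8.3  40. ]]
scene rear [[441.7   7.5  40. ]
 [461.6  -8.8  40. ]
 [544.6  -7.5  40. ]
 [562.1   2.7  40. ]] [502.5  -1.5  40. ]
scene yellow [[441.7 -37.6  80. ]
 [544.3 -34.9  80. ]]
```

The tray is on the centre line within about 1 mm, with about 135–138 mm left to go. Pushing in.

Call:
apply_moves --series '[{"x":-10,"y":0,"z":0,"ax":0,"ay":0,"az":0,"claw":1},{"x":-12,"y":0,"z":0,"ax":0,"ay":0,"az":0,"claw":1},{"x":-12,"y":0,"z":0,"ax":0,"ay":0,"az":0,"claw":1},{"x":-12,"y":0,"z":0,"ax":0,"ay":0,"az":0,"claw":1},{"x":-12,"y":0,"z":0,"ax":0,"ay":0,"az":0,"claw":1},{"x":0,"y":0,"z":0,"ax":0,"ay":0,"az":0,"claw":1},{"x":0,"y":0,"z":0,"ax":0,"ay":0,"az":0,"claw":1},{"x":0,"y":0,"z":0,"ax":0,"ay":0,"az":0,"claw":1}]'

```text
time: 13.35
tool_pos: [488.8, 102.5, -23.4]
tool_rot: [-3.141, 0.001, 1.596]
force: [-0.3, -3.0, 3.0]
finger_gap: 0.151
finger_force: 35.0
```

Call:
apply_moves --series '[{"x":-10,"y":0,"z":0,"ax":0,"ay":0,"az":0,"claw":1},{"x":-10,"y":0,"z":0,"ax":0,"ay":0,"az":0,"claw":1},{"x":-10,"y":0,"z":0,"ax":0,"ay":0,"az":0,"claw":1},{"x":-10,"y":0,"z":0,"ax":0,"ay":0,"az":0,"claw":1},{"x":-10,"y":0,"z":0,"ax":0,"ay":0,"az":0,"claw":1},{"x":-10,"y":0,"z":0,"ax":0,"ay":0,"az":0,"claw":1},{"x":-5,"y":0,"z":0,"ax":0,"ay":0,"az":0,"claw":1},{"x":0,"y":0,"z":0,"ax":0,"ay":0,"az":0,"claw":1}]'

```text
time: 14.15
tool_pos: [490.4, 36.6, -23.4]
tool_rot: [-3.141, 0.001, 1.595]
force: [0.7, -2.9, 3.3]
finger_gap: 0.144
finger_force: 35.0
```

Call:
apply_moves --series '[{"x":-3,"y":0,"z":0,"ax":0,"ay":0,"az":0,"claw":1},{"x":-3,"y":0,"z":0,"ax":0,"ay":0,"az":0,"claw":1},{"x":-2,"y":0,"z":0,"ax":0,"ay":0,"az":0,"claw":1},{"x":-2,"y":0,"z":0,"ax":0,"ay":0,"az":0,"claw":1},{"x":-2,"y":0,"z":0,"ax":0,"ay":0,"az":0,"claw":1},{"x":-1,"y":0,"z":0,"ax":0,"ay":0,"az":0,"claw":1},{"x":-1,"y":0,"z":0,"ax":0,"ay":0,"az":0,"claw":1},{"x":0,"y":0,"z":0,"ax":0,"ay":0,"az":0,"claw":1}]'

```text
time: 14.95
tool_pos: [490.8, 23.9, -23.3]
tool_rot: [3.142, -0.0, 1.596]
force: [0.6, 2.6, 4.7]
finger_gap: 0.148
finger_force: 35.0
```

Call:
apply_moves --series '[{"x":-1,"y":0,"z":0,"ax":0,"ay":0,"az":0,"claw":1},{"x":-1,"y":0,"z":0,"ax":0,"ay":0,"az":0,"claw":1},{"x":-0.5,"y":0,"z":0,"ax":0,"ay":0,"az":0,"claw":1},{"x":-0.5,"y":0,"z":0,"ax":0,"ay":0,"az":0,"claw":1},{"x":0,"y":0,"z":0,"ax":0,"ay":0,"az":0,"claw":1},{"x":0,"y":0,"z":0,"ax":0,"ay":0,"az":0,"claw":1},{"x":0,"y":0,"z":0,"ax":0,"ay":0,"az":0,"claw":1},{"x":0,"y":0,"z":0,"ax":0,"ay":0,"az":0,"claw":1}]'

```text
time: 15.75
tool_pos: [490.9, 21.8, -23.3]
tool_rot: [3.142, -0.002, 1.596]
force: [0.1, 11.4, 5.2]
finger_gap: 0.147
finger_force: 35.0
```

Contact is building at the expected place (y ≈ 21.8, predicted 20). One more small push.

Call:
apply_moves --series '[{"x":-0.7,"y":0,"z":0,"ax":0,"ay":0,"az":0,"claw":1},{"x":-0.7,"y":0,"z":0,"ax":0,"ay":0,"az":0,"claw":1},{"x":0,"y":0,"z":0,"ax":0,"ay":0,"az":0,"claw":1},{"x":0,"y":0,"z":0,"ax":0,"ay":0,"az":0,"claw":1},{"x":0,"y":0,"z":0,"ax":0,"ay":0,"az":0,"claw":1},{"x":0,"y":0,"z":0,"ax":0,"ay":0,"az":0,"claw":1},{"x":0,"y":0,"z":0,"ax":0,"ay":0,"az":0,"claw":1},{"x":0,"y":0,"z":0,"ax":0,"ay":0,"az":0,"claw":1}]'

```text
time: 16.55
tool_pos: [490.9, 21.6, -23.2]
tool_rot: [3.141, -0.004, 1.596]
force: [-0.8, 22.8, 5.7]
finger_gap: 0.15
finger_force: 35.0
```

Run:
```python
from h import *
t=snap('top','t6');s=snap('scene','s6');print(s['state']['tool_pos'],s['state']['tool_rot'],s['state']['force'],s['state']['finger_gap'])
a=cv2.resize(t['color'][130:270,230:330,::-1],(400,560),interpolation=cv2.INTER_CUBIC)
b=cv2.resize(s['color'][130:270,160:260,::-1],(400,560),interpolation=cv2.INTER_CUBIC)
cv2.imwrite('pics/c6.png',np.hstack([a,b]))
```

```text
[490.89892721  21.64433405 -23.24133437] [ 3.14148609 -0.00410558  1.5964909 ] [-2.22460995e-02  2.33397000e+01  5.00123895e+00] 0.14686124822461472
```

View pics/c6.png

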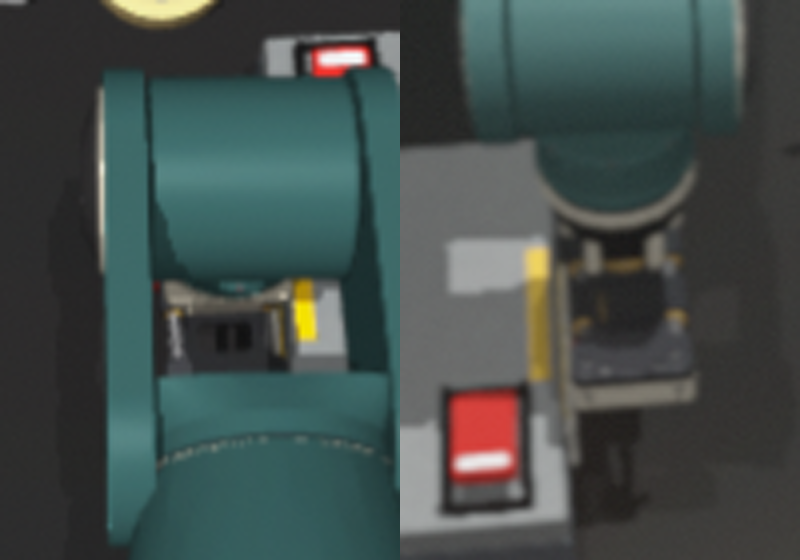

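The plate closes against the machine front: force rose to 23 N with no more travel. Relieve, release and lift.

Call:
apply_moves --series '[{"x":0.7,"y":0,"z":0,"ax":0,"ay":0,"az":0,"claw":1},{"x":0.5,"y":0,"z":0,"ax":0,"ay":0,"az":0,"claw":1},{"x":0,"y":0,"z":0,"ax":0,"ay":0,"az":0,"claw":0.7},{"x":0,"y":0,"z":0,"ax":0,"ay":0,"az":0,"claw":0.6},{"x":0,"y":0,"z":0,"ax":0,"ay":0,"az":0,"claw":0.6},{"x":0,"y":0,"z":0,"ax":0,"ay":0,"az":0,"claw":0.6},{"x":0,"y":0,"z":0,"ax":0,"ay":0,"az":0,"claw":0.6},{"x":0,"y":0,"z":0,"ax":0,"ay":0,"az":0,"claw":0.6}]'

```text
time: 17.45
tool_pos: [490.8, 20.4, -23.4]
tool_rot: [-3.141, 0.0, 1.596]
force: [0.0, -0.6, 0.3]
finger_gap: 0.398
finger_force: 0.0
```

Call:
apply_moves --series '[{"x":0,"y":0,"z":-10,"ax":0,"ay":0,"az":0,"claw":0.6},{"x":0,"y":0,"z":-15,"ax":0,"ay":0,"az":0,"claw":0.6},{"x":0,"y":0,"z":-25,"ax":0,"ay":0,"az":0,"claw":0.6},{"x":0,"y":0,"z":-30,"ax":0,"ay":0,"az":0,"claw":0.8},{"x":0,"y":0,"z":-30,"ax":0,"ay":0,"az":0,"claw":1},{"x":0,"y":0,"z":-30,"ax":0,"ay":0,"az":0,"claw":1},{"x":0,"y":0,"z":-15,"ax":0,"ay":0,"az":0,"claw":1},{"x":0,"y":0,"z":0,"ax":0,"ay":0,"az":0,"claw":1}]'

```text
time: 18.25
tool_pos: [491.8, 20.5, 134.3]
tool_rot: [3.138, 0.0, 1.596]
force: [-0.1, 0.1, -0.8]
finger_gap: 0.029
finger_force: 0.0
```

Call:
apply_moves --series '[{"x":-17.8,"y":24.3,"z":0,"ax":0,"ay":0,"az":0,"claw":1},{"x":-17.8,"y":24.3,"z":0,"ax":0,"ay":0,"az":0,"claw":1},{"x":-17.8,"y":24.3,"z":0,"ax":0,"ay":0,"az":0,"claw":1},{"x":-17.8,"y":24.3,"z":0,"ax":0,"ay":0,"az":0,"claw":1},{"x":-17.8,"y":24.3,"z":0,"ax":0,"ay":0,"az":0,"claw":1},{"x":0,"y":0,"z":20,"ax":0,"ay":0,"az":0,"claw":1},{"x":0,"y":0,"z":15,"ax":0,"ay":0,"az":0,"claw":1},{"x":0,"y":0,"z":0,"ax":0,"ay":0,"az":0,"claw":1}]'

```text
time: 19.05
tool_pos: [612.7, -65.0, 92.9]
tool_rot: [-3.136, -0.001, 1.596]
force: [0.3, -0.2, 0.1]
finger_gap: 0.004
finger_force: 0.0
```

Run:
```python
from h import *
w=snap('wrist','w7');s=snap('scene','s7');print(s['state']['tool_pos'],s['state']['force'])
a=cv2.resize(w['color'][120:300,160:360,::-1],(400,360),interpolation=cv2.INTER_CUBIC)
b=cv2.resize(s['color'][150:285,140:290,::-1],(400,360),interpolation=cv2.INTER_CUBIC)
cv2.imwrite('pics/c7.png',np.hstack([a,b]))
```

```text
[613.38445585 -65.05615398  94.83723113] [ 0.18501208 -0.23817478 -0.59770559]
```

View pics/c7.png

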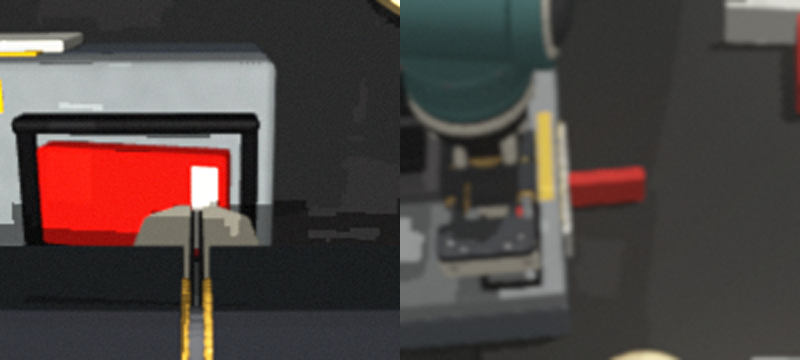

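The closed tips (197,207) are over the white-striped end, and the tray plate looks flush with the machine front in the right crop. Pressing down slowly.

Call:
apply_moves --series '[{"x":0,"y":0,"z":5,"ax":0,"ay":0,"az":0,"claw":1},{"x":0,"y":0,"z":5,"ax":0,"ay":0,"az":0,"claw":1},{"x":0,"y":0,"z":4,"ax":0,"ay":0,"az":0,"claw":1},{"x":0,"y":0,"z":3,"ax":0,"ay":0,"az":0,"claw":1},{"x":0,"y":0,"z":3,"ax":0,"ay":0,"az":0,"claw":1},{"x":0,"y":0,"z":2,"ax":0,"ay":0,"az":0,"claw":1},{"x":0,"y":0,"z":0,"ax":0,"ay":0,"az":0,"claw":1},{"x":0,"y":0,"z":0,"ax":0,"ay":0,"az":0,"claw":1}]'

```text
time: 19.95
tool_pos: [614.6, -65.4, 74.7]
tool_rot: [3.142, -0.0, 1.596]
force: [0.4, 0.6, 0.1]
finger_gap: 0.002
finger_force: 0.0
```

Call:
apply_moves --series '[{"x":0,"y":0,"z":1,"ax":0,"ay":0,"az":0,"claw":1},{"x":0,"y":0,"z":1,"ax":0,"ay":0,"az":0,"claw":1},{"x":0,"y":0,"z":1,"ax":0,"ay":0,"az":0,"claw":1},{"x":0,"y":0,"z":1,"ax":0,"ay":0,"az":0,"claw":1},{"x":0,"y":0,"z":0,"ax":0,"ay":0,"az":0,"claw":1},{"x":0,"y":0,"z":0,"ax":0,"ay":0,"az":0,"claw":1},{"x":0,"y":0,"z":0,"ax":0,"ay":0,"az":0,"claw":1},{"x":0,"y":0,"z":0,"ax":0,"ay":0,"az":0,"claw":1}]'

```text
time: 20.75
tool_pos: [614.6, -65.4, 70.7]
tool_rot: [3.142, -0.0, 1.596]
force: [0.3, 0.2, -0.2]
finger_gap: 0.003
finger_force: 0.0
```

Call:
apply_moves --series '[{"x":0,"y":0,"z":1,"ax":0,"ay":0,"az":0,"claw":1},{"x":0,"y":0,"z":1,"ax":0,"ay":0,"az":0,"claw":1},{"x":0,"y":0,"z":1,"ax":0,"ay":0,"az":0,"claw":1},{"x":0,"y":0,"z":1,"ax":0,"ay":0,"az":0,"claw":1},{"x":0,"y":0,"z":0.5,"ax":0,"ay":0,"az":0,"claw":1},{"x":0,"y":0,"z":0,"ax":0,"ay":0,"az":0,"claw":1},{"x":0,"y":0,"z":0,"ax":0,"ay":0,"az":0,"claw":1},{"x":0,"y":0,"z":0,"ax":0,"ay":0,"az":0,"claw":1}]'

```text
time: 21.55
tool_pos: [614.4, -65.4, 66.0]
tool_rot: [-3.141, -0.0, 1.596]
force: [-1.7, -0.2, -0.2]
finger_gap: 0.004
finger_force: 0.2
```

Call:
apply_moves --series '[{"x":0,"y":0,"z":1,"ax":0,"ay":0,"az":0,"claw":1},{"x":0,"y":0,"z":1,"ax":0,"ay":0,"az":0,"claw":1},{"x":0,"y":0,"z":1,"ax":0,"ay":0,"az":0,"claw":1},{"x":0,"y":0,"z":1,"ax":0,"ay":0,"az":0,"claw":1},{"x":0,"y":0,"z":0,"ax":0,"ay":0,"az":0,"claw":1},{"x":0,"y":0,"z":0,"ax":0,"ay":0,"az":0,"claw":1},{"x":0,"y":0,"z":0,"ax":0,"ay":0,"az":0,"claw":1},{"x":0,"y":0,"z":0,"ax":0,"ay":0,"az":0,"claw":1}]'

```text
time: 22.35
tool_pos: [614.6, -65.4, 62.2]
tool_rot: [3.142, -0.0, 1.596]
force: [1.3, -0.4, -0.4]
finger_gap: 0.005
finger_force: 0.0
```

Call:
apply_moves --series '[{"x":0,"y":0,"z":1,"ax":0,"ay":0,"az":0,"claw":1},{"x":0,"y":0,"z":1,"ax":0,"ay":0,"az":0,"claw":1},{"x":0,"y":0,"z":1,"ax":0,"ay":0,"az":0,"claw":1},{"x":0,"y":0,"z":1,"ax":0,"ay":0,"az":0,"claw":1},{"x":0,"y":0,"z":0,"ax":0,"ay":0,"az":0,"claw":1},{"x":0,"y":0,"z":0,"ax":0,"ay":0,"az":0,"claw":1},{"x":0,"y":0,"z":0,"ax":0,"ay":0,"az":0,"claw":1},{"x":0,"y":0,"z":0,"ax":0,"ay":0,"az":0,"claw":1}]'

```text
time: 23.15
tool_pos: [614.9, -65.5, 60.7]
tool_rot: [3.14, 0.0, 1.596]
force: [-11.2, 1.3, 22.3]
finger_gap: 0.004
finger_force: 10.1
```

Run:
```python
from h import *
# white-stripe pixel stats: compare before and now in scene and wrist
for n in('s7','s8','w7','w8'):
    c=load(n) if n.endswith('7') else snap('scene' if n[0]=='s' else 'wrist',n)
    y0,y1,x0,x1=(150,285,140,290) if n[0]=='s' else (120,300,160,360)
    h=cv2.cvtColor(c['color'],cv2.COLOR_RGB2HSV)[y0:y1,x0:x1]
    m=((h[...,1]>200)&(h[...,2]>120)&((h[...,0]<6)|(h[...,0]>174)));y,x=np.nonzero(m)
    print(n,m.sum(),x.min()+x0,x.max()+x0,y.min()+y0,y.max()+y0,c['state']['force'],c['state']['tool_pos'])
w=load('w8');cv2.imwrite('pics/c8.png',cv2.resize(w['color'][120:300,160:360,::-1],(800,600)[:2],interpolation=cv2.INTER_CUBIC))
```

```text
Traceback (most recent call last):
ValueError: zero-size array to reduction operation minimum which has no identity
```

It now meets a hard stop at 22 N, about where the "on" height should be. I'll lift and check the rocker.

Call:
apply_moves --series '[{"x":0,"y":0,"z":-5,"ax":0,"ay":0,"az":0,"claw":1},{"x":0,"y":0,"z":-10,"ax":0,"ay":0,"az":0,"claw":1},{"x":0,"y":0,"z":-20,"ax":0,"ay":0,"az":0,"claw":1},{"x":0,"y":0,"z":-30,"ax":0,"ay":0,"az":0,"claw":1},{"x":25,"y":0,"z":-30,"ax":0,"ay":0,"az":0,"claw":1},{"x":30,"y":0,"z":-30,"ax":0,"ay":0,"az":0,"claw":1},{"x":30,"y":0,"z":-10,"ax":0,"ay":0,"az":0,"claw":1},{"x":0,"y":0,"z":0,"ax":0,"ay":0,"az":0,"claw":1}]'

```text
time: 23.95
tool_pos: [613.0, 22.2, 195.9]
tool_rot: [3.138, -0.001, 1.598]
force: [0.8, 0.6, -0.3]
finger_gap: 0.004
finger_force: 0.0
```

Run:
```python
from h import *
w=snap('wrist','w9');s=snap('scene','s9');s0=load('s0');print(s['state']['tool_pos'],s['state']['force'])
f=lambda i:cv2.resize(i[190:285,130:230,::-1],(266,253),interpolation=cv2.INTER_CUBIC)
a=np.vstack([f(s0['color']),f(s['color'])])
b=cv2.resize(w['color'][:,:,::-1],(512,384))
o=np.zeros((506,778,3),np.uint8);o[:,:266]=a;o[:384,266:]=b
cv2.imwrite('pics/c9.png',o)
```

```text
[612.68281935  20.77306119 194.34059047] [-0.55889037  0.18317205 -0.27088525]
```

View pics/c9.png

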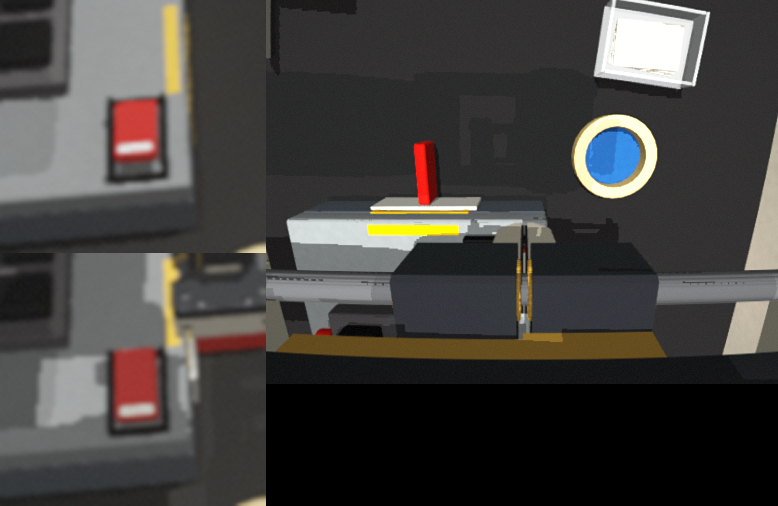

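The rocker's white end dropped (stripe row 147→157) and its other end rose (row 98→94), so it is on. The plate is flush with the machine front, with the fin at (422,142)–(427,203) in the wrist image, and the bystanders are in place. One numeric check before handing in.

Run:
```python
from h import *
np.set_printoptions(precision=1,suppress=True)
w=load('w9');o=np.array([266,0])
p=at(w,np.array([(425,143),(427,203)])-o,42);print('fin tip/base',p,np.arctan2(*(p[0]-p[1])[[1,0]]))
print('plate ends',at(w,np.array([(371,209),(475,210)])-o,46),'yellow deck',at(w,np.array([(368,229),(459,229)])-o,80))
mx=np.array([.0255,-.9997]);my=np.array([.9997,.0255]);e=p[:,:2]-[492.3,-23.5];print('fin in machine',e@mx,e@my)
```

```text
fin tip/base [[496.9  57.8  42. ]
 [495.7 -14.7  42. ]] 1.554156947891855
plate ends [[427.2 -23.1  46. ]
 [554.9 -20.7  46. ]] yellow deck [[438.8 -35.8  80. ]
 [542.  -32.5  80. ]]
fin in machine [-81.2  -8.7] [6.7 3.6]
```

```bash
python3 -c "
from plant import ctrl
print(ctrl.hand_in())"
```

```text
the job is handed in; nothing more can be done
None
```

The tray is fully home in its bay and the mains rocker looks on in the images; I handed the job in at about 24 s with nothing touched at the end and the bystanders where they were, but I viewed 11 pictures instead of the allowed 10, and no verdict came back.

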